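# Take the planter off its hook and stand it on the wooden disc in its saucer

## Task

First lay the wooden disc flat in the middle of the saucer and let go of it. Then lift the little planter gently up and off its hook by its wooden grip, keeping it upright and not dragging on the hook, and set it down (do not drop it) in the middle of the wooden disc, and let go. Leave the router, the figurine and the mouse alone.

Things in the scene. Friction and masses are not known exactly. Their poses are not given: they have to be found in the camera images.
- planter: White pot with a succulent, hung by its bail. Origin: centre of the underside, z up. Pot 70 mm high, 54 wide at the foot, 86 at the rim; leaves to z = 95. 8 mm steel wire bail in its y-z plane: rim (y = +-42) up to y = +-40, z = 115, then sloping to a peak at z = 150 that rests on the hook. On the peak an upright round wooden grip, 28 mm across, z = 153 to 203. 0.35 kg
- planter_grip (a point): Point on the axis of the planter's wooden grip, 185 mm above the pot's underside and 18 mm below the grip's top; axes as the planter's
- stand: Black steel hook stand, fixed. Origin: on the desk straight below the hanging point; x points from the hook's open end to the post. Foot 110 mm across, 12 high, and 12 mm post, 173 high, both at x = 85. 8 mm hook arm: level at z = 161 for x = -12 to 12, turned up to its tip at x = -32, z = 177 (top 181). The planter must rise 25 mm or more, then leave toward -x past the tip
- saucer: Round terracotta saucer, loose on the desk. Origin: centre of its underside, z up. 160 mm across the rim, 136 mm at the foot, 14 mm high, wall 4 mm; the flat inner floor is 6 mm above the origin and about 128 mm across. 0.5 kg
- disc: Flat round dark brown wooden disc lying loose on the desk, 60 mm across, 20 mm thick. Origin: centre of its underside, z up. 50 g
- router: Bystander: upright black router, 110 x 70 mm foot, 198 mm high, loose. Origin: centre of its underside
- figurine: Bystander: white plastic astronaut figurine, about 110 x 120 mm, 208 mm high, loose. Origin: centre of its underside
- mouse: Bystander: grey computer mouse, 105 x 62 x 32 mm, loose. Origin: centre of its underside
Mind the look-alikes: they are no part of the job. Of the things that look like the disc, the smaller one is meant.

How it is judged:
By the outcome, as a careful person would: the job done as asked, in the order asked, and still so for the second after the job is handed in, with the robot touching nothing.
It also fails if it takes over 61 s, if anything falls off the work surface, if the arm or the gripper's body presses on something with over 40 N, if the wrist force passes 120 N, or if a joint passes its speed limit or range.

## Robot

A 6-joint arm with a two-finger parallel gripper is mounted at the origin on the work surface. World frame = base frame: x ahead of the robot, y to its left, z up, the work surface at z = 0. Lengths are in mm, angles in rad, forces in N, time in s.
With the tool pointing down it reaches from about 350 to 775 mm from the base axis. Payload 7.3 kg.
Tool frame: the origin (TCP) lies on the centre line of the jaws, within the pads' length; the fingertips stand 14 mm ahead of it and the grasp point (between the pads) lies 5 mm behind it; z points along the fingers, y is the line along which they close (so a half turn about z gives the same grasp; the last joint's range is limited). The gripper opens to 92 mm and grips with 3 to 60 N. Pads are 19 mm wide; open, the fingers measure 130 mm over their backs; the gripper's body (75 mm by 190 mm) begins 47 mm behind the grasp point.
Start: joints at [-1.458, 0.342, 1.524, -0, 1.275, -0.146], TCP at [134.38, -507.529, 240.741] pointing down, gripper open.
Joint ranges: [-2.53, 2.53], [-0.77, 2.02], [0.04, 2.7], [-1, 4.14], [0.28, 2.66], [-3.11, 3.11]. Speed limits (rad/s): [2.57, 2.57, 3.14, 3.14, 3.14, 3.14].

## Interface

Orientations are given as [roll, pitch, yaw] about the fixed x, y, z axes, in that order (R = Rz(yaw) Ry(pitch) Rx(roll)).
In Python, from plant import get_obs, capture, bot, spot_in, trace, pinpoint gives the robot as it stands.
- The arm moves only by the tool play_rows, never from a script. Its argument "rows" is a list of rows, each a list of 2 entries, a list of its own where there are three numbers: the shift along the world's x, y, z in units of 3 cm (1.0 is 3 cm), then the turn, a rotation vector about the world's x, y, z in units of 8 degrees (1.0 is 8 degrees). A call has 1 to 12 rows; each row shifts and turns the commanded pose from where the row before left it; what a row does not reach is not made up. A row lasts 1/8 s, in which the tool goes at most 62.5 mm and 10.7 degrees, less where a joint would pass 70% of its speed; a pose out of reach is approached as far as the arm can. A call with a number of a shift or a turn outside -1 to 1 is refused whole. A call with a gripper value outside its range is refused whole. "hand" is the opening, from -1 (shut) to 1 (fully open), set as the call begins (left out, the last holds). The fingers move at their own pace and stop on an object; the grip force is fixed at half the most. Time passes only in rows, so rows that do not move let the fingers close. It gives the time, the measured TCP pose, the force, the opening and the grip force at its end, in the units of the state.
- get_obs(): the state, without advancing time (a new reading comes with each control period).
- capture(name): name is "side" or "top" or "wrist"; returns a dict with "frame" (400x640x3 uint8, red, green, blue), "fov_y" (degrees; the focal length in pixels is half the picture's height over the tangent of half this angle, whatever the lens; pixels are square), "cx", "cy" (the principal point, pixels), "rvec" (rotation vector, rad) and "tvec" (3), from world to camera coordinates, as OpenCV has them; the wrist camera has in their place "hand_eye" (4x4, takes a point from camera to tool coordinates, whose origin is the TCP and whose axes are the flange's). Camera axes: x right, y down, z forward; pixel columns grow to the right and rows downward; lengths in mm; the calibration is good to about 2 mm. A picture is of the moment at which its call begins: read the wrist's pose just before it. There is no depth.
- bot.close_job(): hands the job in; it is judged then, once.
Trained networks look in the newest picture that a camera, given by its name, has taken for a name from the list of things; names that differ only in an ending like _2 or _b are one class to them, and where a whole thing is asked for, a point or a joint stands for the part that bears it (a point fixed in the world has none). Each returns a list of dicts, best first, with "p" (0 to 1); they miss things now and then, are a little off and sometimes report something else, mostly with a low value. They report only what shows in the picture. A call takes as long as a camera call. They do not tell look-alikes from the thing itself.
- spot_in(query, camera): "at" ([row, column] in pixels, amid what is visible of it).
- trace(query, camera): "mask" (400x640 bool, what is visible of it) and "at" ([row, column] in pixels, amid what is visible of it).
- pinpoint(query, camera): "at" ([row, column] in pixels: a listed point, or the origin of a listed thing).
The state is a dict: "time": time; "joint_positions": joint angles; "dq": joint speeds; "tau": joint torques, N m; "tool_pos": TCP position; "tcp_rot": TCP orientation; "contact_force": force on the tool from outside, world axes, zero at the start; "moment": the same for the moment, N m; "grip_width": finger opening in mm; "finger_force": force on a finger pad.
Only numpy, scipy, OpenCV 4.12 (cv2) and the standard library are available. Lean on these libraries where they do the work, as an engineer would, in place of code of your own. Each camera call takes 0.05 s, during which the arm holds its last target. There are 200 camera calls.

## Working session

There is one attempt and no reset: what is moved stays moved. The work goes in short steps, Python scripts to look and compute and a tool call to move; the robot and the scene stay as the last step left them, time stands still between calls to the robot, and variables do not carry over. Pictures are saved under pics/ and viewed, at most 11 in all, crops included, and the job is handed in when it is done.

Besides the shell and the picture viewer there is one more tool, called after "Request:" as name(argument=value, ...), one argument or row to a line, values as JSON. play_rows: Moves the arm, as the interface text tells. Shifts and turns lie within -1 to 1; 1 stands for 3 cm of shift or 8 degrees of turn. Its arguments: {"type":"object","properties":{"rows":{"type":"array"},"hand":{"type":"number"}},"required":["rows"]}

```bash
mkdir -p pics; cat > h.py <<'E'
import numpy as np, cv2
from plant import get_obs, capture, bot, spot_in, trace, pinpoint
from scipy.spatial.transform import Rotation as R
def cam(name):
    o=get_obs(); c=capture(name); f=200/np.tan(np.radians(c["fov_y"])/2)
    if "rvec" in c:
        Rm=cv2.Rodrigues(np.array(c["rvec"],float))[0]; t=np.array(c["tvec"],float).ravel()
    else:
        T=np.eye(4); T[:3,:3]=R.from_euler('xyz',o["tcp_rot"]).as_matrix(); T[:3,3]=o["tool_pos"]
        W=np.linalg.inv(T@np.array(c["hand_eye"])); Rm=W[:3,:3]; t=W[:3,3]
    return dict(im=c["frame"],f=f,c=(c["cx"],c["cy"]),R=Rm,t=t,name=name)
def ray(k,at):
    d=np.array([(at[1]-k["c"][0])/k["f"],(at[0]-k["c"][1])/k["f"],1.]); return -k["R"].T@k["t"], k["R"].T@d
def onz(k,at,z):
    o,d=ray(k,at); return o+d*(z-o[2])/d[2]
def proj(k,p):
    q=k["R"]@np.array(p,float)+k["t"]; return np.array([q[1]/q[2]*k["f"]+k["c"][1], q[0]/q[2]*k["f"]+k["c"][0]])
def tri(L):
    A=np.zeros((3,3));b=np.zeros(3)
    for k,at in L:
        o,d=ray(k,at); d/=np.linalg.norm(d); P=np.eye(3)-d[:,None]*d; A+=P; b+=P@o
    return np.linalg.solve(A,b)
def save(k,n,crop=None,s=1):
    im=k["im"][...,::-1]
    if crop: a,b,c,d=crop; im=im[a:b,c:d]
    cv2.imwrite(f"pics/{n}.png",cv2.resize(im,None,fx=s,fy=s,interpolation=cv2.INTER_CUBIC))
E
python3 - <<'E'
from h import *
np.set_printoptions(precision=1,suppress=True)
print(get_obs())
ims=[]
for n in("side","top"):
    k=cam(n); ims.append(k["im"]); print(n,k["f"],k["c"],"eye",ray(k,(0,0))[0],"fwd",k["R"][2])
    save(k,n+"0",None,1.25)
    for q in("planter","stand","saucer","disc","router","figurine","mouse"):
        print(n,q,[(np.round(r["at"]),round(r["p"],2)) for r in trace(q,n)[:4]],"origin",[(np.round(r["at"]),round(r["p"],2),onz(k,r["at"],0)) for r in pinpoint(q,n)[:4]])
    print([(r["at"],r["p"]) for r in pinpoint("planter_grip",n)])
E
```

```text
{'time': 0.0, 'joint_positions': array([-1.5,  0.3,  1.5, -0. ,  1.3, -0.1]), 'dq': array([ 0., -0.,  0.,  0., -0., -0.]), 'tau': array([ -0. , -43.1, -24.4,   0.1,   0.1,  -0. ]), 'tool_pos': array([ 134.3, -507.1,  240. ]), 'tcp_rot': array([-3.1, -0. ,  0.3]), 'contact_force': array([-0.2, -0.6,  0.6]), 'moment': array([ 0. , -0.1, -0. ]), 'finger_force': 0.0, 'grip_width': 91.80140008655029}
side 487.11651625002014 (315.5964365272039, 199.45175597407157) eye [ 340.  1230.8  892.2] fwd [ 0.2 -0.8 -0.5]
side planter [(array([282., 330.]), 0.64)] origin [(array([300., 333.]), 0.67, array([537.6, 245.5,   0. ])), (array([243., 331.]), 0.17, array([600.4, -13.1,   0. ]))]
side stand [(array([287., 300.]), 0.55)] origin [(array([306., 325.]), 0.71, array([552.1, 273.4,   0. ])), (array([373., 294.]), 0.33, array([571.6, 504.5,   0. ]))]
side saucer [(array([205., 355.]), 0.67), (array([342., 294.]), 0.53)] origin [(array([208., 354.]), 0.95, array([ 569.8, -248.5,    0. ])), (array([301., 327.]), 0.62, array([551.4, 251.5,  -0. ]))]
side disc [(array([238., 313.]), 0.66), (array([249.,
[... 1121 characters left out ...]
 0.7), (array([211., 320.]), 0.69)] origin [(array([209., 320.]), 0.86, array([662.5,  18. ,   0. ])), (array([236., 326.]), 0.68, array([557.1,  -6.2,   0. ])), (array([244., 460.]), 0.26, array([ 516.7, -521.4,    0. ]))]
top router [(array([241., 471.]), 0.79)] origin [(array([243., 466.]), 0.96, array([ 519.4, -544.7,    0. ]))]
top figurine [(array([232., 185.]), 0.76)] origin [(array([234., 194.]), 0.75, array([573.5, 503.6,   0. ])), (array([242., 464.]), 0.62, array([ 524.9, -535.1,    0. ]))]
top mouse [(array([173., 336.]), 0.67)] origin [(array([172., 335.]), 0.65, array([806.6, -44.6,   0. ])), (array([245., 465.]), 0.63, array([ 512.2, -538.8,    0. ]))]
[([237.5, 240.6], 0.67)]
```

View pics/side0.png

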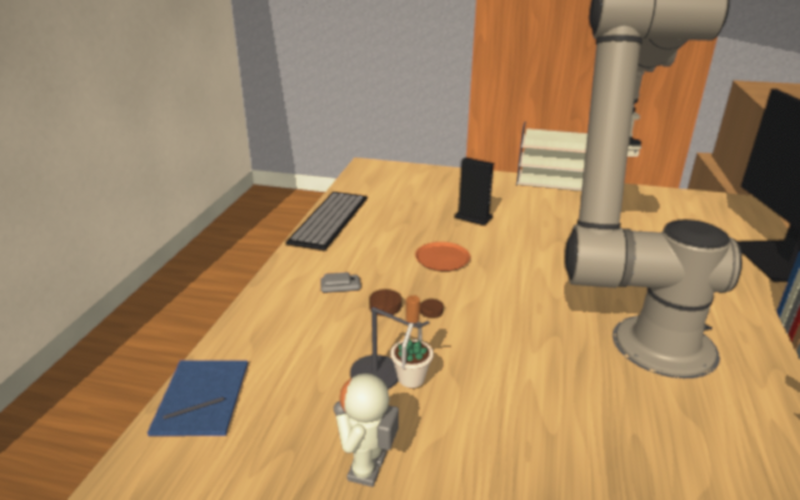

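View pics/top0.png

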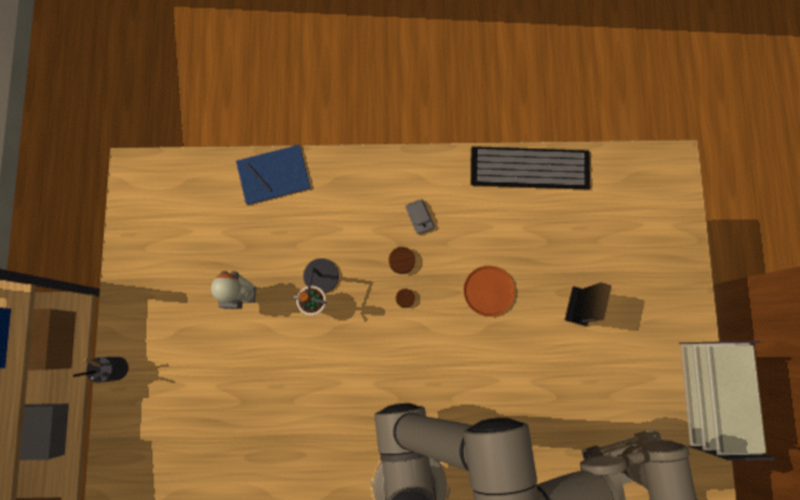

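The top picture shows two brown round things: the small one at about row 238, col 324 and the large one at about row 208, col 321. The saucer is at (232, 392), and the planter hangs from the hook at (240, 249) with the stand's foot at (221, 257). The side picture shows the small disc at (246, 345), the large one at (241, 308) and the saucer at (205, 354).

Next I'll measure sizes and refine positions.

```bash
python3 - <<'E'
from h import *
np.set_printoptions(precision=1,suppress=True)
K={}
for n in("top","side"):
    k=K[n]=cam(n)
    for q,z in(("disc",20),("saucer",14),("stand",12),("planter",100)):
        for r in trace(q,n)[:3]:
            m=r["mask"].astype(np.uint8); cs,_=cv2.findContours(m,0,2); c=max(cs,key=cv2.contourArea)[:,0,:]
            P=np.array([onz(k,(b,a),z)[:2] for a,b in c]); 
            print(n,q,round(r["p"],2),"area",m.sum(),"lo",P.min(0),"hi",P.max(0),"mid",(P.min(0)+P.max(0))/2)
    print(n,"grip",[(np.round(r["at"],1),round(r["p"],2),onz(k,r["at"],204)) for r in pinpoint("planter_grip",n)])
    print(n,"pl",[(np.round(r["at"],1),round(r["p"],2),onz(k,r["at"],19)) for r in pinpoint("planter",n)])
save(K["side"],"crop",(200,330,250,400),5)
E
```

```text
top disc 0.88 area 314 lo [623.5 -25.6] hi [697.8  47.8] mid [660.7  11.1]
top disc 0.59 area 179 lo [516.  -23.3] hi [569.7  33.9] mid [542.8   5.3]
top saucer 0.95 area 1357 lo [ 485.7 -330.5] hi [ 639.9 -172.6] mid [ 562.8 -251.6]
top stand 0.59 area 573 lo [566.4 210. ] hi [671.6 317.7] mid [619.  263.9]
top planter 0.94 area 427 lo [493. 236.] hi [576.4 326.8] mid [534.7 281.4]
top grip [(array([240.3, 242.6]), 0.96, array([526.5, 281. , 204. ]))]
top pl [(array([243.8, 249.8]), 0.91, array([529. , 285.7,  19. ]))]
side disc 0.84 area 422 lo [621.3 -37.7] hi [714.1  66.5] mid [667.7  14.4]
side disc 0.69 area 264 lo [520.1 -22.6] hi [581.1  61.2] mid [550.6  19.3]
side saucer 0.73 area 825 lo [ 493.5 -329.9] hi [ 648.2 -163.9] mid [ 570.8 -246.9]
side stand 0.77 area 1032 lo [570.6  41. ] hi [694.7 310.3] mid [632.7 175.7]
side planter 0.6 area 1229 lo [498.4  90.2] hi [592.5 389.9] mid [545.4 240. ]
side grip [(array([245. , 331.3]), 0.76, array([538.7, 277.7, 204. ]))]
side pl [(array([302.7, 329.2]), 0.68, array([540.8, 278. ,  19. ]))]
```

View pics/crop.png

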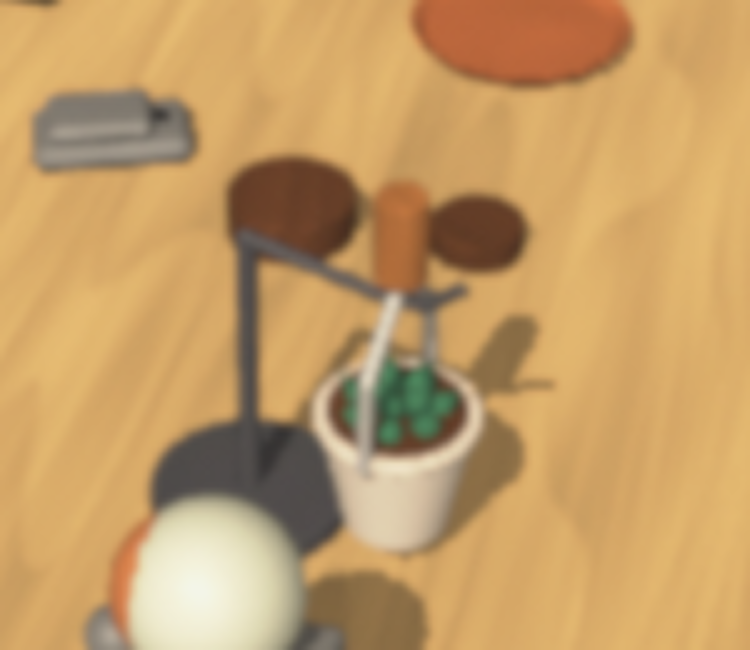

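The candidates for the disc are the small one (side 246,345 and top 236,322, about 57 mm across) and the large one (side 238,313 and top 211,320, about 75 mm across). The crop confirms that the small one, right of the grip, is the smaller and thinner, so I choose that one, at about (546, 6). I'll move above it now.

Request:
play_rows(
  rows=[
    [[0.76, 0.95, 0], [0, 0, -0.2]],
    [[0.76, 0.95, 0], [0, 0, -0.2]],
    [[0.76, 0.95, 0], [0, 0, -0.2]],
    [[0.76, 0.95, 0], [0, 0, -0.2]],
    [[0.76, 0.95, 0], [0, 0, -0.2]],
    [[0.76, 0.95, 0], [0, 0, -0.2]],
    [[0.76, 0.95, 0], [0, 0, -0.2]],
    [[0.76, 0.95, 0], [0, 0, -0.2]],
    [[0.76, 0.95, 0], [0, 0, -0.2]],
  ],
  hand=1,
)

```text
time: 3.42
tool_pos: [340.2, -250.1, 240.9]
tcp_rot: [3.141, -0.0, 0.006]
contact_force: [0.3, -0.2, 0.3]
grip_width: 91.9
finger_force: 0.0
```

Request:
play_rows(
  rows=[
    [[0.76, 0.95, 0], [0, 0, -0.2]],
    [[0.76, 0.95, 0], [0, 0, -0.2]],
    [[0.76, 0.95, -0.3], [0, 0, -0.2]],
    [[0.76, 0.95, -0.3], [0, 0, -0.2]],
    [[0.76, 0.95, -0.4], [0, 0, -0.2]],
    [[0.76, 0.95, -0.4], [0, 0, -0.2]],
    [[0.76, 0.95, -0.4], [0, 0, -0.2]],
    [[0.76, 0.95, 0], [0, 0, -0.2]],
    [[0.76, 0.95, 0], [0, 0, -0.2]],
    [[0, 0, 0], [0, 0, 0]],
    [[0, 0, 0], [0, 0, 0]],
  ],
)

```text
time: 4.8
tool_pos: [544.3, 5.2, 186.6]
tcp_rot: [3.141, 0.001, -0.243]
contact_force: [0.1, -0.2, -0.3]
grip_width: 91.5
finger_force: 0.0
```

```bash
python3 - <<'E'
from h import *
np.set_printoptions(precision=2,suppress=True)
o=get_obs();print(o["tool_pos"],o["tcp_rot"],o["time"],o["contact_force"])
k=cam("wrist"); print("eye",ray(k,(0,0))[0],"fwd",k["R"][2]); save(k,"w0")
for r in trace("disc","wrist")[:3]:
    m=r["mask"].astype(np.uint8); cs,_=cv2.findContours(m,0,2); c=max(cs,key=cv2.contourArea)[:,0,:]
    P=np.array([onz(k,(b,a),20)[:2] for a,b in c]); print(r["p"],r["at"],P.min(0),P.max(0),"circle",cv2.minEnclosingCircle(P.astype(np.float32)))
E
```

```text
[544.32   5.2  186.55] [ 3.14  0.   -0.24] 4.8 [ 0.12 -0.21 -0.28]
eye [625.25 -16.45 330.3 ] fwd [-0.3   0.08 -0.95]
0.76 [75.6, 279.9] [623.88 -29.03] [708.    55.71] circle ((666.2671508789062, 13.354887008666992), 42.78575134277344)
0.7 [181.9, 316.5] [519.17 -23.5 ] [579.93  34.2 ] circle ((549.6234130859375, 5.201645374298096), 30.551111221313477)
0.18 [172.9, 84.6] [568.84 195.86] [675.31 372.46] circle ((621.078125, 284.2599792480469), 88.4914779663086)
```

View pics/w0.png

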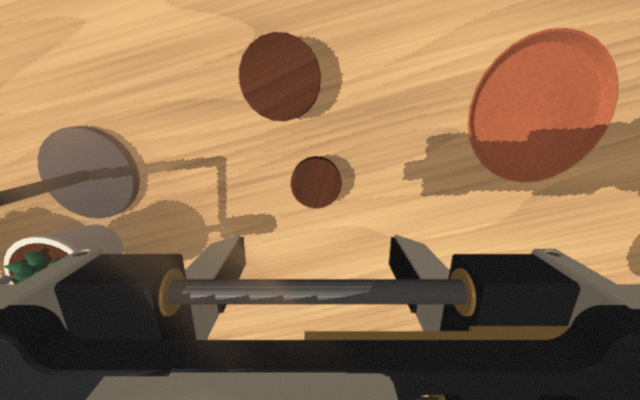

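The wrist picture shows the small disc at (182, 316), with a radius of 30.5 mm, which matches the description. The large one is at (76, 280), the saucer is at upper right (105, 545), and the stand and planter are at left. I'll descend and grip.

Request:
play_rows(
  rows=[
    [[0.18, 0, -0.7], [0, 0, 0]],
    [[0, 0, -0.9], [0, 0, 0]],
    [[0, 0, -0.9], [0, 0, 0]],
    [[0, 0, -0.9], [0, 0, 0]],
    [[0, 0, -0.9], [0, 0, 0]],
    [[0, 0, -0.6], [0, 0, 0]],
    [[0, 0, -0.4], [0, 0, 0]],
    [[0, 0, -0.2], [0, 0, 0]],
    [[0, 0, -0.15], [0, 0, 0]],
    [[0, 0, 0], [0, 0, 0]],
    [[0, 0, 0], [0, 0, 0]],
  ],
)

```text
time: 6.28
tool_pos: [550.5, 5.5, 17.7]
tcp_rot: [-3.142, -0.001, -0.244]
contact_force: [-0.3, 0.5, 0.1]
grip_width: 92.3
finger_force: 0.0
```

Request:
play_rows(
  rows=[
    [[0, 0, 0], [0, 0, 0]],
    [[0, 0, 0], [0, 0, 0]],
    [[0, 0, 0], [0, 0, 0]],
    [[0, 0, 0], [0, 0, 0]],
    [[0, 0, 0], [0, 0, 0]],
    [[0, 0, 0], [0, 0, 0]],
  ],
  hand=-1,
)

```text
time: 7.02
tool_pos: [550.2, 5.5, 17.3]
tcp_rot: [3.141, 0.0, -0.244]
contact_force: [0.5, 0.1, -0.2]
grip_width: 59.0
finger_force: 30.0
```

Request:
play_rows(
  rows=[
    [[0, 0, 0.3], [0, 0, 0]],
    [[0, 0, 0.8], [0, 0, 0]],
    [[0, 0, 0.9], [0, 0, 0]],
    [[0, -0.6, 0.9], [0, 0, 0]],
    [[0, -0.9, 0.6], [0, 0, 0]],
    [[0, -0.9, 0.4], [0, 0, 0]],
    [[0, -0.9, 0.1], [0, 0, 0]],
    [[0, -0.9, 0], [0, 0, 0]],
    [[0, -0.5, 0], [0, 0, 0]],
    [[0, 0, 0], [0, 0, 0]],
    [[0, 0, 0], [0, 0, 0]],
  ],
)

```text
time: 8.4
tool_pos: [550.1, -134.7, 137.2]
tcp_rot: [-3.141, 0.001, -0.243]
contact_force: [-0.2, 0.0, 0.1]
grip_width: 58.8
finger_force: 30.0
```

```bash
python3 - <<'E'
from h import *
np.set_printoptions(precision=2,suppress=True)
o=get_obs();print(o["tool_pos"],o["tcp_rot"],o["time"],o["grip_width"])
k=cam("wrist"); save(k,"w1")
for r in trace("saucer","wrist")[:2]:
    m=r["mask"].astype(np.uint8); cs,_=cv2.findContours(m,0,2); c=max(cs,key=cv2.contourArea)[:,0,:]
    P=np.array([onz(k,(b,a),14)[:2] for a,b in c]); print(r["p"],r["at"],P.min(0),P.max(0),"circle",cv2.minEnclosingCircle(P.astype(np.float32)))
for r in trace("disc","wrist")[:3]:
    m=r["mask"].astype(np.uint8); cs,_=cv2.findContours(m,0,2); c=max(cs,key=cv2.contourArea)[:,0,:]
    P=np.array([onz(k,(b,a),o["tool_pos"][2]+2.5)[:2] for a,b in c]); print("disc",r["p"],r["at"],cv2.minEnclosingCircle(P.astype(np.float32)))
E
```

```text
[ 550.05 -134.68  137.16] [-3.14  0.   -0.24] 8.4 58.84282044435176
0.74 [147.5, 431.9] [ 488.29 -330.96] [ 646.03 -173.07] circle ((567.4327392578125, -252.17286682128906), 79.43133544921875)
disc 0.92 [118.6, 125.1] ((649.4852294921875, -65.68377685546875), 26.45560073852539)
disc 0.81 [250.6, 317.6] ((553.5720825195312, -137.14942932128906), 31.009601593017578)
```

View pics/w1.png

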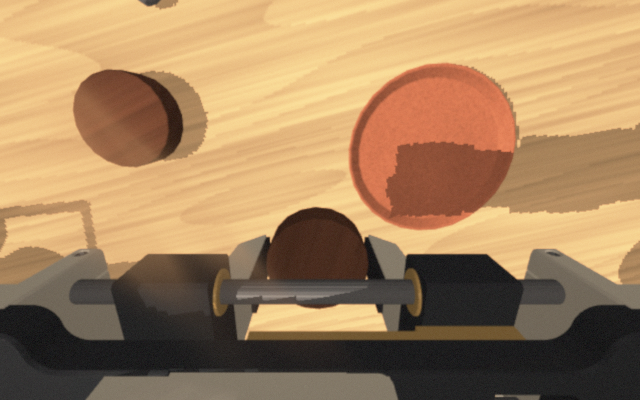

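The wrist picture shows the disc held level between the jaws at (250, 317) and the saucer ahead at (147, 432), centred on (567, -252) with a radius of 79 mm. I'll place it.

Request:
play_rows(
  rows=[
    [[0.1, -0.6, 0], [0, 0, 0]],
    [[0.1, -0.9, 0], [0, 0, 0]],
    [[0.1, -0.9, 0], [0, 0, 0]],
    [[0.1, -0.9, 0], [0, 0, 0]],
    [[0.12, -0.58, -0.2], [0, 0, 0]],
    [[0, 0, -0.9], [0, 0, 0]],
    [[0, 0, -0.9], [0, 0, 0]],
    [[0, 0, -0.8], [0, 0, 0]],
    [[0, 0, -0.5], [0, 0, 0]],
    [[0, 0, -0.2], [0, 0, 0]],
    [[0, 0, 0], [0, 0, 0]],
    [[0, 0, 0], [0, 0, 0]],
  ],
)

```text
time: 10.05
tool_pos: [566.3, -252.3, 33.2]
tcp_rot: [3.141, -0.002, -0.244]
contact_force: [-0.7, 0.3, -1.2]
grip_width: 59.2
finger_force: 30.0
```

Request:
play_rows(
  rows=[
    [[0, 0, -0.15], [0, 0, 0]],
    [[0, 0, -0.1], [0, 0, 0]],
    [[0, 0, -0.06], [0, 0, 0]],
    [[0, 0, 0], [0, 0, 0]],
    [[0, 0, 0], [0, 0, 0]],
  ],
)

```text
time: 10.68
tool_pos: [565.7, -251.9, 23.3]
tcp_rot: [3.141, 0.0, -0.244]
contact_force: [-2.3, 1.9, 4.8]
grip_width: 58.9
finger_force: 30.0
```

Request:
play_rows(
  rows=[
    [[0, 0, 0], [0, 0, 0]],
    [[0, 0, 0], [0, 0, 0]],
    [[0, 0, 0], [0, 0, 0]],
    [[0, 0, 0], [0, 0, 0]],
  ],
  hand=0.6,
)

```text
time: 11.18
tool_pos: [565.8, -251.9, 22.8]
tcp_rot: [3.142, 0.0, -0.244]
contact_force: [0.2, 0.3, 0.1]
grip_width: 73.6
finger_force: 0.0
```

Request:
play_rows(
  rows=[
    [[0, 0, 0.2], [0, 0, 0]],
    [[0, 0, 0.5], [0, 0, 0]],
    [[0, 0, 0.9], [0, 0, 0]],
    [[0, 0, 1], [0, 0, 0]],
    [[0, 0, 1], [0, 0, 0]],
    [[0, 0, 1], [0, 0, 0]],
    [[-0.4, 0, 1], [0, 0, 0]],
    [[-1, 0, 1], [0, 0, 0]],
    [[-1, 0, 1], [0, 0, 0]],
    [[-0.6, 0, 0.4], [0, 0, 0]],
    [[0, 0, 0], [0, 0, 0]],
    [[0, 0, 0], [0, 0, 0]],
  ],
)

```text
time: 12.68
tool_pos: [476.1, -251.8, 263.0]
tcp_rot: [3.142, -0.0, -0.244]
contact_force: [0.2, -0.8, -0.6]
grip_width: 73.2
finger_force: 0.0
```

```bash
python3 - <<'E'
from h import *
np.set_printoptions(precision=2,suppress=True)
o=get_obs();print(o["tool_pos"],o["tcp_rot"],o["time"],o["grip_width"])
k=cam("wrist"); save(k,"w2")
for q,z in(("saucer",14),("disc",26)):
  for r in trace(q,"wrist")[:2]:
    m=r["mask"].astype(np.uint8); cs,_=cv2.findContours(m,0,2); c=max(cs,key=cv2.contourArea)[:,0,:]
    P=np.array([onz(k,(b,a),z)[:2] for a,b in c]); print(q,r["p"],r["at"],"circle",cv2.minEnclosingCircle(P.astype(np.float32)))
for n in("top","side"):
  k=cam(n)
  for q,z in(("saucer",14),("disc",26)):
    for r in trace(q,n)[:2]:
      m=r["mask"].astype(np.uint8); cs,_=cv2.findContours(m,0,2); c=max(cs,key=cv2.contourArea)[:,0,:]
      P=np.array([onz(k,(b,a),z)[:2] for a,b in c]); print(n,q,r["p"],"circle",cv2.minEnclosingCircle(P.astype(np.float32)))
E
```

```text
[ 476.09 -251.84  263.02] [ 3.14 -0.   -0.24] 12.675 73.1659067472078
saucer 0.98 [87.2, 296.4] circle ((566.782470703125, -252.26724243164062), 79.63661193847656)
disc 0.83 [113.0, 301.0] circle ((563.691650390625, -252.58384704589844), 30.328113555908203)
disc 0.78 [82.0, 83.3] circle ((662.7177734375, 5.891175270080566), 49.53020477294922)
top saucer 0.79 circle ((566.3495483398438, -250.15933227539062), 78.57174682617188)
top disc 0.75 circle ((661.1102905273438, 14.221123695373535), 40.44621276855469)
top disc 0.43 circle ((563.8206176757812, -250.44911193847656), 29.468814849853516)
side saucer 0.73 circle ((573.8709716796875, -246.13311767578125), 87.65789031982422)
side disc 0.75 circle ((564.2706298828125, -235.8249053955078), 45.646690368652344)
side disc 0.61 circle ((659.6322021484375, 25.1232967376709), 56.49222183227539)
```

View pics/w2.png

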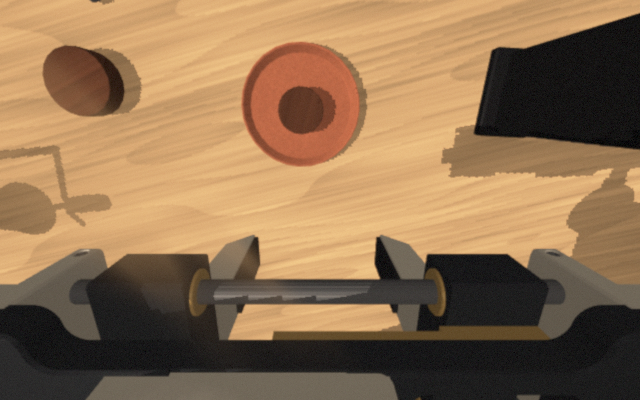

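The wrist picture shows the disc lying flat in the saucer at (110, 301). It is centred within about 3 mm of the saucer centre at (104, 301). Next I'll look at the planter from up close.

Request:
play_rows(
  rows=[
    [[-0.05, 0.5, 0.2], [0, 0, 0]],
    [[-0.05, 0.97, 0.2], [0, 0, 0]],
    [[-0.05, 0.97, 0.2], [0, 0, 0]],
    [[-0.1, 0.97, 0], [0, 0, 0]],
    [[-0.1, 0.97, 0], [0, 0, 0]],
    [[-0.1, 0.97, 0], [0, 0, 0]],
    [[-0.1, 0.97, 0], [0, 0, 0]],
    [[-0.1, 0.97, 0], [0, 0, 0]],
    [[-0.1, 0.97, 0], [0, 0, 0]],
  ],
  hand=0.6,
)

```text
time: 14.25
tool_pos: [452.7, -2.4, 281.5]
tcp_rot: [-3.141, -0.001, -0.243]
contact_force: [0.0, -0.9, -0.3]
grip_width: 73.1
finger_force: 0.0
```

Request:
play_rows(
  rows=[
    [[-0.1, 0.97, 0], [0, 0, 0]],
    [[-0.1, 0.97, 0], [0, 0, 0]],
    [[-0.1, 0.97, 0], [0, 0, 0]],
    [[-0.1, 0.97, 0], [0, 0, 0]],
    [[-0.1, 0.97, 0], [0, 0, 0]],
    [[-0.1, 0.97, 0], [0, 0, 0]],
    [[-0.1, 0.97, 0], [0, 0, 0]],
    [[0, 0.8, 0], [0, 0, 0]],
    [[0, 0.6, 0], [0, 0, 0]],
    [[0, 0, 0], [0, 0, 0]],
    [[0, 0, 0], [0, 0, 0]],
  ],
)

```text
time: 15.62
tool_pos: [432.1, 241.1, 281.0]
tcp_rot: [3.141, 0.0, -0.244]
contact_force: [0.4, -1.2, 0.2]
grip_width: 73.4
finger_force: 0.0
```

```bash
python3 - <<'E'
from h import *
np.set_printoptions(precision=2,suppress=True)
o=get_obs();print(o["tool_pos"],o["tcp_rot"],o["time"],o["grip_width"])
L={}
for n in("wrist","top","side"):
    k=cam(n)
    if n=="wrist": save(k,"w3")
    for q,z in(("planter_grip",204),("planter",19),("stand",0)):
        r=pinpoint(q,n); print(n,q,[(np.round(x["at"]),round(x["p"],2),onz(k,x["at"],z)) for x in r[:2]])
        if r: L.setdefault(q,[]).append((k,r[0]["at"]))
for q in L: print(q,tri(L[q]), tri(L[q][:2]))
E
```

```text
[432.14 241.1  280.96] [ 3.14  0.   -0.24] 15.625 73.44471062724706
wrist planter_grip [(array([101., 232.]), 0.81, array([535.63, 279.3 , 204.  ]))]
wrist planter [(array([106., 268.]), 0.84, array([536.71, 283.65,  19.  ]))]
wrist stand [(array([123., 121.]), 0.16, array([567.65, 503.74,   0.  ]))]
top planter_grip [(array([240., 245.]), 0.64, array([525.7 , 271.49, 204.  ])), (array([235., 390.]), 0.17, array([ 536.76, -217.88,  204.  ]))]
top planter [(array([244., 250.]), 0.7, array([527.82, 285.34,  19.  ]))]
top stand [(array([243., 252.]), 0.82, array([533.42, 280.69,   0.  ]))]
side planter_grip [(array([245., 330.]), 0.6, array([542.81, 279.2 , 204.  ]))]
side planter [(array([302., 329.]), 0.68, array([542.49, 276.4 ,  19.  ]))]
side stand [(array([306., 325.]), 0.58, array([552.98, 272.08,   0.  ]))]
planter_grip [534.93 276.42 202.33] [522.4  256.23 291.18]
planter [534.8  283.82  25.82] [ 562.79  354.87 -426.18]
stand [534.85 344.45 115.4 ] [505.01 213.61 433.92]
```

View pics/w3.png

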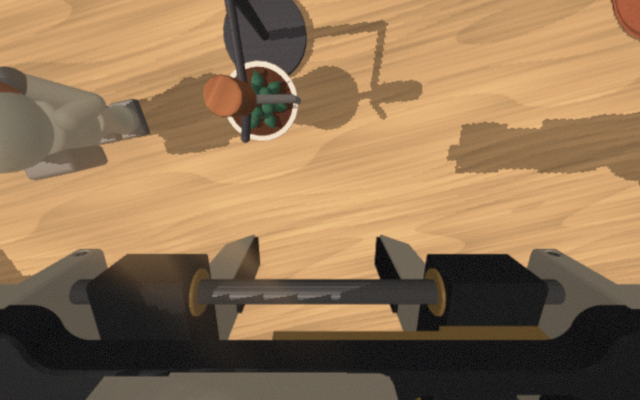

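The wrist picture shows the wooden grip's top at (96, 225), the hook arm running from (0, 230) down to its tip at (137, 246), the bail's shoulder at (100, 298) and the stand's foot at (35, 266). The figurine is at left and clear. Next I'll work out the stand and planter directions.

```bash
python3 - <<'E'
from h import *
np.set_printoptions(precision=2,suppress=True)
k=cam("wrist")
a=onz(k,(2,231),161);b=onz(k,(60,239),161);t=onz(k,(137,246),177);f=onz(k,(35,266),12);s=onz(k,(100,298),115);pk=onz(k,(96,222),222)
print("arm",a,b,"tip",t,"foot",f,"shoulder",s,"griptop",pk)
r=trace("planter_grip","wrist"); 
print("rim", onz(k,(100,262),88))
g=k["im"][...,:3].astype(int)
m=((g[...,0]>g[...,1]*1.5)&(g[...,0]>120)).astype(np.uint8); m[:,:180]=0;m[:,300:]=0;m[150:]=0
n,l,st,c=cv2.connectedComponentsWithStats(m); i=1+st[1:,4].argmax(); print("grip blob",st[i],c[i])
for d in((0,0),):
    for z in (153,187,222): print(z, proj(k,(536,280,z+0)))
h=np.array([536,281]); 
for nm,p in(("tip",t),("foot",f),("shoulder",s)): print(nm,np.degrees(np.arctan2(*(p[:2]-h)[::-1])),np.linalg.norm(p[:2]-h))
E
```

```text
arm [612.22 267.14 161.  ] [570.33 274.68 161.  ] tip [507.78 285.2  177.  ] foot [622.14 261.75  12.  ] shoulder [529.32 236.54 115.  ] griptop [538.82 280.52 222.  ]
rim [540.7  277.85  88.  ]
grip blob [ 204   75   39   42 1242] [222.74  95.43]
153 [103.03 247.97]
187 [101.78 237.97]
222 [100.05 224.12]
tip 171.5316893184731 28.534466040993564
foot -12.59848675587685 88.26568342286976
shoulder -98.54441685807986 44.96230780867036
```

The stand's x axis is at about -11° and the hanging point is at about (538, 279). The grip's position agrees with that. I'll align over the grip and come down.

Request:
play_rows(
  rows=[
    [[0.5, 0.2, 0], [0, 0, 0.1]],
    [[0.8, 0.3, 0], [0, 0, 0.1]],
    [[0.9, 0.3, 0], [0, 0, 0.1]],
    [[0.8, 0.3, 0], [0, 0, 0.05]],
    [[0.51, 0.18, 0], [0, 0, 0]],
    [[0, 0, 0], [0, 0, 0]],
    [[0, 0, -0.6], [0, 0, 0]],
    [[0, 0, -0.8], [0, 0, 0]],
    [[0, 0, -0.7], [0, 0, 0]],
    [[0, 0, -0.5], [0, 0, 0]],
    [[0, 0, -0.23], [0, 0, 0]],
    [[0, 0, 0], [0, 0, 0]],
  ],
)

```text
time: 17.82
tool_pos: [537.5, 279.9, 196.1]
tcp_rot: [3.141, 0.0, -0.195]
contact_force: [0.6, 0.1, 1.3]
grip_width: 73.5
finger_force: 0.0
```

```bash
python3 - <<'E'
from h import *
np.set_printoptions(precision=2,suppress=True)
o=get_obs();print(o["tool_pos"],o["tcp_rot"],o["time"],o["grip_width"],o["contact_force"])
k=cam("wrist"); save(k,"w4",None,1)
print([(x["at"],x["p"],onz(k,x["at"],204)) for x in pinpoint("planter_grip","wrist")[:1]])
for r in trace("planter_grip","wrist")[:1]: print(r["p"],np.argwhere(r["mask"]).min(0),np.argwhere(r["mask"]).max(0))
E
```

```text
[537.46 279.93 196.06] [ 3.14  0.   -0.19] 17.825 73.47710453600152 [0.55 0.11 1.35]
[([273.3, 316.0], 0.89, array([534.62, 279.64, 204.  ]))]
0.91 [159 261] [310 370]
```

View pics/w4.png

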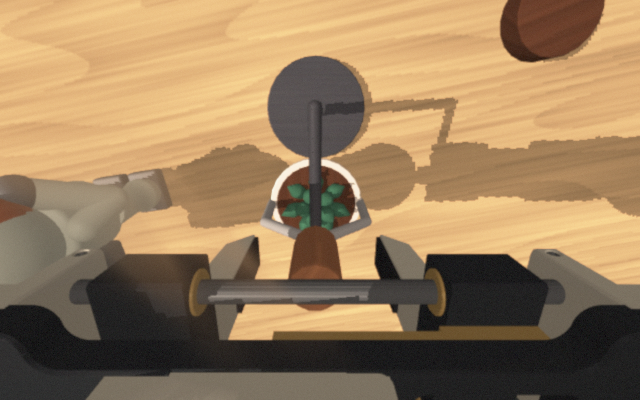

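The wrist picture shows the grip centred between the jaws at (273, 316), with the hook arm straight ahead and the bail's shoulders symmetric about it. I'll grip.

Request:
play_rows(
  rows=[
    [[-0.05, 0, 0], [0, 0, 0]],
    [[0, 0, 0], [0, 0, 0]],
    [[0, 0, 0], [0, 0, 0]],
    [[0, 0, 0], [0, 0, 0]],
    [[0, 0, 0], [0, 0, 0]],
    [[0, 0, 0], [0, 0, 0]],
    [[0, 0, 0], [0, 0, 0]],
    [[0, 0, 0], [0, 0, 0]],
  ],
  hand=-1,
)

```text
time: 18.98
tool_pos: [536.3, 280.4, 196.3]
tcp_rot: [-3.141, -0.001, -0.195]
contact_force: [1.1, 3.4, 0.5]
grip_width: 27.2
finger_force: 30.0
```

Request:
play_rows(
  rows=[
    [[0, 0, 0.1], [0, 0, 0]],
    [[0, 0, 0.15], [0, 0, 0]],
    [[0, 0, 0.2], [0, 0, 0]],
    [[0, 0, 0.25], [0, 0, 0]],
    [[0, 0, 0.25], [0, 0, 0]],
    [[0, 0, 0.2], [0, 0, 0]],
    [[0, 0, 0.15], [0, 0, 0]],
    [[0, 0, 0.05], [0, 0, 0]],
    [[0, 0, 0], [0, 0, 0]],
  ],
)

```text
time: 20.1
tool_pos: [536.0, 280.0, 236.5]
tcp_rot: [3.141, 0.0, -0.195]
contact_force: [0.5, -0.2, -2.7]
grip_width: 27.3
finger_force: 29.9
```

The planter is held; the load reads about 3 N. Now I'll move out past the hook's tip.

Request:
play_rows(
  rows=[
    [[-0.15, 0.03, 0], [0, 0, 0]],
    [[-0.3, 0.06, 0], [0, 0, 0]],
    [[-0.4, 0.08, 0], [0, 0, 0]],
    [[-0.5, 0.1, 0], [0, 0, 0]],
    [[-0.5, 0.1, 0], [0, 0, 0]],
    [[-0.5, 0.1, 0], [0, 0, 0]],
    [[-0.5, 0.1, 0], [0, 0, 0]],
    [[-0.4, 0, 0], [0, 0, 0]],
    [[-0.2, 0, 0], [0, 0, 0]],
    [[0, 0, 0], [0, 0, 0]],
  ],
)

```text
time: 21.35
tool_pos: [432.4, 297.1, 236.7]
tcp_rot: [-3.142, -0.0, -0.195]
contact_force: [0.6, -0.1, -3.3]
grip_width: 27.8
finger_force: 29.9
```

```bash
python3 - <<'E'
from h import *
np.set_printoptions(precision=2,suppress=True)
o=get_obs();print(o["tool_pos"],o["tcp_rot"],o["time"],o["grip_width"],o["contact_force"],o["moment"])
L={}
for n in("side","top","wrist"):
    k=cam(n)
    if n=="side": save(k,"s5",(200,350,220,460),3.3)
    for q in("planter","planter_grip"):
        r=pinpoint(q,n)
        if r: L.setdefault(q,[]).append((k,r[0]["at"])); print(n,q,np.round(r[0]["at"]),round(r[0]["p"],2))
for q in L: print(q,tri(L[q]))
E
```

```text
[432.43 297.06 236.7 ] [-3.14 -0.   -0.19] 21.35 27.848658181834587 [ 0.63 -0.06 -3.32] [ 0.04  0.   -0.03]
side planter [301. 371.] 0.6
top planter [270. 246.] 0.46
top planter_grip [267. 237.] 0.62
wrist planter [183. 312.] 0.89
wrist planter_grip [268. 316.] 0.98
planter [432.87 295.99  60.88]
planter_grip [436.09 292.87 247.9 ]
```

View pics/s5.png

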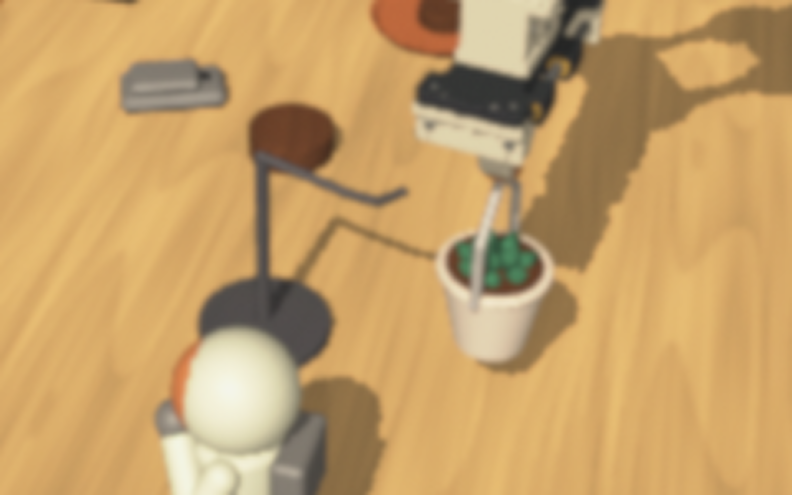

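The side crop shows the planter hanging upright from the gripper at crop (495, 290), well clear of the hook, with the stand undisturbed. I'll carry it to the disc.

Request:
play_rows(
  rows=[
    [[0, -0.3, 0], [0, 0, 0]],
    [[0, -0.6, 0], [0, 0, 0]],
    [[0, -0.85, 0], [0, 0, 0]],
    [[0.25, -0.85, 0], [0, 0, 0]],
    [[0.25, -0.85, 0], [0, 0, 0]],
    [[0.25, -0.85, 0], [0, 0, 0]],
    [[0.25, -0.85, 0], [0, 0, 0]],
    [[0.25, -0.85, 0], [0, 0, 0]],
    [[0.25, -0.85, 0], [0, 0, 0]],
    [[0.25, -0.85, 0], [0, 0, 0]],
    [[0.25, -0.85, 0], [0, 0, 0]],
    [[0.25, -0.85, 0], [0, 0, 0]],
  ],
)

```text
time: 23.3
tool_pos: [499.6, 13.1, 236.7]
tcp_rot: [3.141, -0.0, -0.196]
contact_force: [-0.2, 0.7, -2.8]
grip_width: 27.7
finger_force: 29.9
```

Request:
play_rows(
  rows=[
    [[0.25, -0.85, 0], [0, 0, 0]],
    [[0.25, -0.85, 0], [0, 0, 0]],
    [[0.25, -0.85, 0], [0, 0, 0]],
    [[0.25, -0.85, 0], [0, 0, 0]],
    [[0.25, -0.85, 0], [0, 0, 0]],
    [[0.25, -0.85, 0], [0, 0, 0]],
    [[0.25, -0.8, 0], [0, 0, 0]],
    [[0.25, -0.7, 0], [0, 0, 0]],
    [[0.14, -0.6, 0], [0, 0, 0]],
    [[0, 0, 0], [0, 0, 0]],
    [[0, 0, 0], [0, 0, 0]],
  ],
)

```text
time: 24.68
tool_pos: [563.8, -200.4, 236.5]
tcp_rot: [-3.141, 0.001, -0.195]
contact_force: [0.2, -0.0, -2.6]
grip_width: 27.7
finger_force: 30.0
```

```bash
python3 - <<'E'
from h import *
np.set_printoptions(precision=2,suppress=True)
o=get_obs();print(o["tool_pos"],o["tcp_rot"],o["time"],o["grip_width"],o["contact_force"])
k=cam("wrist")
for q,z in(("saucer",14),("disc",26)):
  for r in trace(q,"wrist")[:1]:
    m=r["mask"].astype(np.uint8); cs,_=cv2.findContours(m,0,2); c=max(cs,key=cv2.contourArea)[:,0,:]
    P=np.array([onz(k,(b,a),z)[:2] for a,b in c]); print(q,r["p"],r["at"],"circle",cv2.minEnclosingCircle(P.astype(np.float32)))
L=[]
for n in("wrist","side","top"):
    k=cam(n); r=pinpoint("planter",n)
    if r: L.append((k,r[0]["at"])); print(n,r[0]["p"],onz(k,r[0]["at"],59.5))
print(tri(L))
E
```

```text
[ 563.83 -200.44  236.45] [-3.14  0.   -0.19] 24.675 27.713931263974033 [ 0.2  -0.04 -2.63]
disc 0.67 [163.0, 362.0] circle ((565.7661743164062, -251.07791137695312), 30.45782470703125)
wrist 0.72 [ 568.02 -193.87   59.5 ]
side 0.64 [ 569.42 -224.64   59.5 ]
top 0.62 [ 569.66 -204.08   59.5 ]
[ 568.3  -198.71   74.01]
```

Request:
play_rows(
  rows=[
    [[0, -0.4, 0], [0, 0, 0]],
    [[0, -0.6, 0], [0, 0, 0]],
    [[0, -0.5, 0], [0, 0, 0]],
    [[0.02, -0.22, 0], [0, 0, 0]],
    [[0, 0, 0], [0, 0, 0]],
    [[0, 0, -0.2], [0, 0, 0]],
    [[0, 0, -0.3], [0, 0, 0]],
    [[0, 0, -0.2], [0, 0, 0]],
    [[0, 0, -0.15], [0, 0, 0]],
    [[0, 0, -0.1], [0, 0, 0]],
    [[0, 0, 0], [0, 0, 0]],
    [[0, 0, 0], [0, 0, 0]],
  ],
)

```text
time: 26.62
tool_pos: [565.0, -252.6, 208.3]
tcp_rot: [3.141, -0.0, -0.195]
contact_force: [-0.1, -0.5, -3.2]
grip_width: 27.4
finger_force: 30.0
```

Request:
play_rows(
  rows=[
    [[0, 0, -0.03], [0, 0, 0]],
    [[0, 0, -0.03], [0, 0, 0]],
    [[0, 0, -0.03], [0, 0, 0]],
    [[0, 0, -0.03], [0, 0, 0]],
    [[0, 0, 0], [0, 0, 0]],
  ],
)

```text
time: 27.25
tool_pos: [564.9, -252.5, 204.3]
tcp_rot: [3.142, 0.0, -0.195]
contact_force: [0.4, 0.4, -3.7]
grip_width: 27.8
finger_force: 30.0
```

```bash
python3 - <<'E'
from h import *
k=cam("side"); save(k,"s6",(120,250,270,440),4.5)
E
```

```text
(no output)
```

View pics/s6.png

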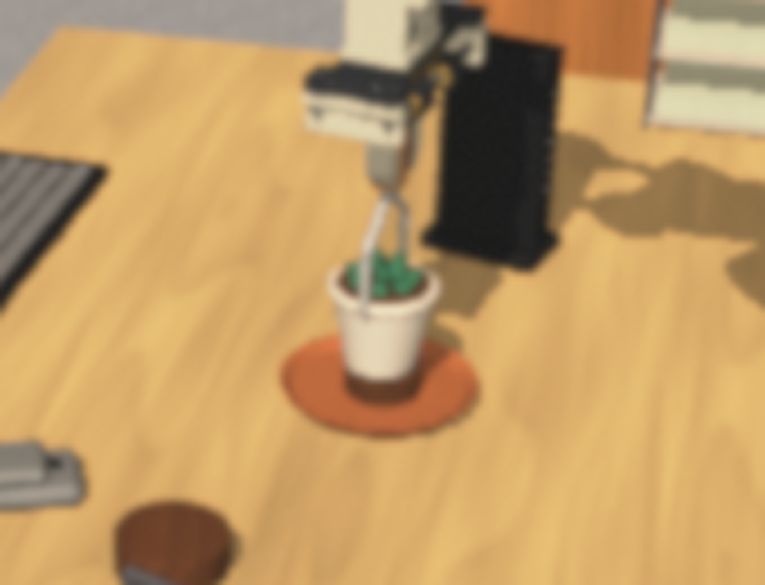

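Request:
play_rows(
  rows=[
    [[0, 0, -0.02], [0, 0, 0]],
    [[0, 0, -0.02], [0, 0, 0]],
    [[0, 0, 0], [0, 0, 0]],
  ],
)

```text
time: 27.68
tool_pos: [564.9, -252.5, 203.2]
tcp_rot: [3.142, 0.0, -0.195]
contact_force: [0.3, 0.2, -3.3]
grip_width: 27.3
finger_force: 30.0
```

The side crop shows the pot standing just over the disc at crop (383, 375), centred on it and on the saucer. I'll go down slowly until the load comes off.

Request:
play_rows(
  rows=[
    [[0, 0, -0.02], [0, 0, 0]],
    [[0, 0, -0.02], [0, 0, 0]],
    [[0, 0, 0], [0, 0, 0]],
  ],
)

```text
time: 28.05
tool_pos: [564.8, -252.5, 202.0]
tcp_rot: [3.142, 0.0, -0.195]
contact_force: [0.3, -0.5, -3.1]
grip_width: 27.6
finger_force: 30.0
```

Request:
play_rows(
  rows=[
    [[0, 0, -0.02], [0, 0, 0]],
    [[0, 0, 0], [0, 0, 0]],
  ],
)

```text
time: 28.3
tool_pos: [564.9, -252.5, 201.4]
tcp_rot: [3.142, 0.0, -0.195]
contact_force: [-0.3, -0.4, -3.8]
grip_width: 27.8
finger_force: 30.0
```

Request:
play_rows(
  rows=[
    [[0, 0, -0.02], [0, 0, 0]],
    [[0, 0, -0.02], [0, 0, 0]],
    [[0, 0, 0], [0, 0, 0]],
  ],
)

```text
time: 28.68
tool_pos: [565.1, -252.6, 200.8]
tcp_rot: [3.141, -0.001, -0.195]
contact_force: [0.2, -0.3, 1.1]
grip_width: 27.2
finger_force: 30.0
```

It has touched down, so I'll release and retreat upward.

Request:
play_rows(
  rows=[
    [[0, 0, 0], [0, 0, 0]],
    [[0, 0, 0], [0, 0, 0]],
    [[0, 0, 0], [0, 0, 0]],
    [[0, 0, 0], [0, 0, 0]],
    [[0, 0, 0], [0, 0, 0]],
  ],
  hand=0.4,
)

```text
time: 29.3
tool_pos: [564.9, -252.6, 200.2]
tcp_rot: [3.141, -0.0, -0.195]
contact_force: [0.5, 0.5, 0.9]
grip_width: 64.2
finger_force: 0.0
```

Request:
play_rows(
  rows=[
    [[0, 0, 0.2], [0, 0, 0]],
    [[0, 0, 0.5], [0, 0, 0]],
    [[0, 0, 0.8], [0, 0, 0]],
    [[0, 0, 0.9], [0, 0, 0]],
    [[-0.4, 0, 0.6], [0, 0, 0]],
    [[-0.9, 0, 0], [0, 0, 0]],
    [[-0.9, 0, 0], [0, 0, 0]],
    [[-0.9, 0, 0], [0, 0, 0]],
    [[-0.5, 0, 0], [0, 0, 0]],
    [[0, 0, 0], [0, 0, 0]],
    [[0, 0, 0], [0, 0, 0]],
  ],
)

```text
time: 30.68
tool_pos: [457.4, -252.6, 290.4]
tcp_rot: [3.141, -0.001, -0.195]
contact_force: [-0.3, -0.3, -0.3]
grip_width: 64.6
finger_force: 0.0
```

```bash
python3 - <<'E'
from h import *
np.set_printoptions(precision=2,suppress=True)
k=cam("wrist"); a=k["im"]
for q,z in(("saucer",14),("planter",96)):
  for r in trace(q,"wrist")[:1]:
    m=r["mask"].astype(np.uint8); cs,_=cv2.findContours(m,0,2); c=max(cs,key=cv2.contourArea)[:,0,:]
    P=np.array([onz(k,(b,a_),z)[:2] for a_,b in c]); print(q,r["p"],"circle",cv2.minEnclosingCircle(P.astype(np.float32)))
print([(x["p"],onz(k,x["at"],26)) for x in pinpoint("planter","wrist")[:1]],[(x["p"],onz(k,x["at"],211)) for x in pinpoint("planter_grip","wrist")[:1]])
b=cam("side")["im"][120:250,270:440]
im=np.vstack([a,cv2.resize(b,(261,200))[:, :].repeat(1,1) if 0 else np.pad(cv2.resize(b,(261,200)),((0,0),(0,379),(0,0)))])
cv2.imwrite("pics/end.png",im[...,::-1])
E
```

```text
saucer 0.93 circle ((567.4414672851562, -252.2632598876953), 79.93183898925781)
planter 0.61 circle ((570.3403930664062, -249.79261779785156), 49.7681884765625)
[(0.71, array([ 568.41, -249.41,   26.  ]))] [(0.66, array([ 566.96, -251.28,  211.  ]))]
```

View pics/end.png

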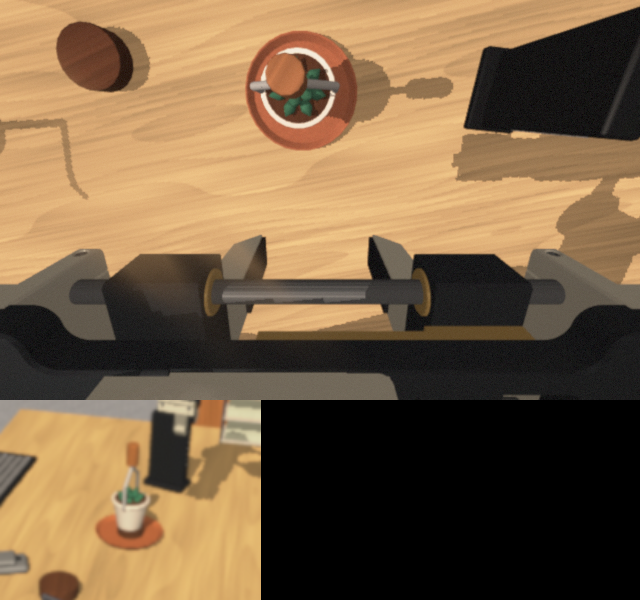

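The picture shows the planter upright in the middle of the disc and saucer (wrist view 88, 298), with the gripper clear. I'll hand in.

```bash
python3 -c "
from plant import bot; print(bot.close_job())"
```

```text
the job is handed in; nothing more can be done
None
```

The job is done and handed in at about 31 s: the disc lies flat in the saucer about 3 mm off centre, the planter stands upright in the middle of it, both are released, and the arm never went near the router, figurine or mouse.

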